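# Sort spring buffers by felt stiffness

## Robot

A 7-joint arm with a two-finger parallel gripper is mounted at the origin on a cart in front of the work surface, level with it; the furniture and walls round the work are solid. World frame = base frame: x ahead of the robot, y to its left, z up, the work surface at z = 0. Lengths are in m, angles in degrees, forces in N, time in s.
With the tool pointing down it reaches from about 0.35 to 0.9 m from the base axis. Payload 8.1 kg.
Tool frame: the origin (TCP) lies midway between the tips of the shut fingers; the grasp point (between the pads) lies arm.grip_depth behind it (arm.grip_depth is the distance from the TCP to the grasp point, in m); z points along the fingers, y is the line along which they close (so a half turn about z gives the same grasp; the last joint's range is limited). The gripper opens to 85 mm and grips with 20 to 120 N. Pads are 22 mm wide; open, the fingers measure 114 mm over their backs; the gripper's body (76 mm by 85 mm) begins 54 mm behind the grasp point. The pads swing forward as they close: fully open they stand 13 mm farther back than shut.
Start: joints at [-78.243, 24.895, 1.432, 90.138, -0.665, 64.973, -4.303], TCP at [0.189, 0.596, 0.231] pointing down, gripper open.
Joint ranges: [-149.89, 149.89], [-25.12, 119.58], [-72.63, 75.52], [4.76, 147.25], [-75.54, 255.54], [6.69, 114.76], [-157.13, 157.13]. Speed limits (degrees/s): [127.2, 127.2, 172.46, 172.46, 180, 180, 180].

## Interface

Orientations are given as a 3x3 rotation matrix whose columns are the frame's x, y, z axes.
In Python, from rig import arm, optics, readout gives the robot as it stands (arm), with the cameras (optics) and the readings (readout).
- The arm moves only by the shell command python3 jog.py [OPENING], which reads ROWS from standard input. ROWS is one flat JSON list of numbers that holds 1 to 5 rows one after another, with no inner brackets; each row has 4 numbers: dx, dy, dz in shares of the most that a row can go, 1 being 50 mm, then a turn about the tool's z in normalised numbers (1 is 90 degrees); each row shifts and turns the commanded pose from where the row before left it, along the tool's axes as they then stand; what a row does not reach is not made up. A row lasts 1/10 s, in which the tool goes at most 0.05 m and 8.59 degrees, less where a joint would pass 70% of its speed; a pose out of reach is approached as far as the arm can. OPENING is the finger opening in m, set as the command begins (- or left out keeps the last). The fingers move at their own pace and stop on an object; the grip force is fixed at half the most. Time passes only in rows, so rows that do not move let the fingers close. It prints the time, the measured TCP pose, the force, the opening and the grip force at its end. A shift or turn number past 1, either way, is cut back to 1. Input that does not fit is refused with a message, and nothing moves.
- readout.state(): the state, without advancing time (a new reading comes with each control period).
- optics.snapshot(name): name is "scene" or "top" or "wrist"; returns the picture (384x512x3 uint8, red, green, blue); there is no depth.
- optics.get_calibration(name): a dict with "fov_y" (degrees; the focal length in pixels is half the picture's height over the tangent of half this angle, whatever the lens; pixels are square), "cx", "cy" (the principal point, pixels), "origin" and "attitude" of the camera in the world. Camera axes: x right, y down, z forward; pixel columns grow to the right and rows downward; lengths in m; the calibration is good to about 2 mm. A picture is of the moment at which its call begins: read the wrist's pose just before it. get_calibration takes no time and is no camera call; for the wrist camera it gives the pose at the moment of the call.
- arm.hand_in(): hands the job in; it is judged then, once.
The state is a dict: "time": time; "q": joint angles; "qd": joint speeds; "tau": joint torques, N m; "tcp_pos": TCP position; "tcp_rot": TCP orientation; "wrist_force": force on the tool from outside, world axes, zero at the start; "torque": the same for the moment, N m; "opening": finger opening in m; "grip_force": force on a finger pad.
Only numpy, scipy, OpenCV 4.12 (cv2) and the standard library are available. Lean on these libraries where they do the work, as an engineer would, in place of code of your own. Each camera call takes 0.05 s, during which the arm holds its last target. There are 200 camera calls.

## Task

The three spring buffers on the steel plate look alike but have different springs. Feel how stiff each one is by pressing it gently down against the plate, then stand the softest in the red tray and the stiffest in the blue tray, and leave the middle one standing on the plate. Never tip a buffer over, and leave the screwdriver, the marker and the clear box where they are.

Things in the scene. Friction and masses are not known exactly. Their poses are not given: they have to be found in the camera images.
- test_plate: Flat steel plate fixed on the bench, 110 x 250 x 8 mm (x, y, z), its top 8 mm above the origin; origin at the centre of its underside. The three buffers start upright on it, in a row along its y axis, about 80 mm apart (70 at least), in any order.
- red_tray: Red open tray fixed on the bench, 124 x 124 mm outside, 116 x 116 mm inside, floor 4 mm thick, walls to 20 mm; a small lip with a white label sticks out 13 mm on its -x side. Origin: centre of the underside. It may be left or right of the plate.
- blue_tray: Blue open tray, otherwise the same as the red one; origin: centre of the underside.
- buffer_k: Loose spring buffer: black ribbed barrel 33 mm across (36 at the 5 mm foot), 40 mm high, brass ring near the top, standing on its flat foot; on top an orange sprung cap 22 mm across, its top 55 mm above the foot when free. 90 to 170 g. Origin: centre of the foot; z up the barrel. All three look the same and their letters tell nothing. Grip the barrel at mid height.
- cap_k (a joint): Travel of the cap of buffer_k into its barrel, m: 0 free, 0.009 fully in (hard stop); it springs back. Of the three springs one is soft (about 0.25 N per mm, 2 N fully in), one medium (0.75 N per mm, 7 N) and one stiff (2 N per mm, 18 N).
- captop_k (a point): Centre of the top face of the cap of buffer_k.
- buffer_m: Loose spring buffer: black ribbed barrel 33 mm across (36 at the 5 mm foot), 40 mm high, brass ring near the top, standing on its flat foot; on top an orange sprung cap 22 mm across, its top 55 mm above the foot when free. 90 to 170 g. Origin: centre of the foot; z up the barrel. All three look the same and their letters tell nothing. Grip the barrel at mid height.
- cap_m (a joint): Travel of the cap of buffer_m into its barrel, m: 0 free, 0.009 fully in (hard stop); it springs back. Of the three springs one is soft (about 0.25 N per mm, 2 N fully in), one medium (0.75 N per mm, 7 N) and one stiff (2 N per mm, 18 N).
- captop_m (a point): Centre of the top face of the cap of buffer_m.
- buffer_t: Loose spring buffer: black ribbed barrel 33 mm across (36 at the 5 mm foot), 40 mm high, brass ring near the top, standing on its flat foot; on top an orange sprung cap 22 mm across, its top 55 mm above the foot when free. 90 to 170 g. Origin: centre of the foot; z up the barrel. All three look the same and their letters tell nothing. Grip the barrel at mid height.
- cap_t (a joint): Travel of the cap of buffer_t into its barrel, m: 0 free, 0.009 fully in (hard stop); it springs back. Of the three springs one is soft (about 0.25 N per mm, 2 N fully in), one medium (0.75 N per mm, 7 N) and one stiff (2 N per mm, 18 N).
- captop_t (a point): Centre of the top face of the cap of buffer_t.
- red_screwdriver: Red-handled screwdriver lying on the bench behind the plate, 222 mm long; bystander. Origin: middle of its underside.
- marker: White marker pen with a black cap lying behind the plate, 135 mm long; bystander. Origin: middle of its underside.
- ferrule_box: Clear flat plastic box of small parts at the back, 70 x 134 x 24 mm; bystander. Origin: centre of the underside.

How it is judged (in metres and radians):
On the way:
1. a buffer is pressed on the plate so that its cap goes in by at least 2 mm (((value of joint cap_k above 0.002 m and contact force between buffer_k and test_plate above 1.5 N) or (value of joint cap_m above 0.002 m and contact force between buffer_m and test_plate above 1.5 N) or (value of joint cap_t above 0.002 m and contact force between buffer_t and test_plate above 1.5 N))), for 0.05 s.
At the end, for the whole second after the job is handed in: The softest buffer stands upright (within 0.1 rad) on the floor of the red tray, the stiffest upright on the floor of the blue tray, the middle one upright on the steel plate, all at rest. (Judged by how far the free cap sags, too small to read: over 0.0225 mm soft, under 0.008 mm stiff.) (((x of buffer_k in the frame of red_tray between -0.05 and 0.05 m and y of buffer_k in the frame of red_tray between -0.05 and 0.05 m and z of buffer_k in the frame of red_tray between 0.001 and 0.007 m and angle between buffer_k's own z axis and vertical below 0.1 rad and linear speed of buffer_k below 0.02 m/s and value of joint cap_k between 2.25e-05 and 0.0003 m) or (x of buffer_m in the frame of red_tray between -0.05 and 0.05 m and y of buffer_m in the frame of red_tray between -0.05 and 0.05 m and z of buffer_m in the frame of red_tray between 0.001 and 0.007 m and angle between buffer_m's own z axis and vertical below 0.1 rad and linear speed of buffer_m below 0.02 m/s and value of joint cap_m between 2.25e-05 and 0.0003 m) or (x of buffer_t in the frame of red_tray between -0.05 and 0.05 m and y of buffer_t in the frame of red_tray between -0.05 and 0.05 m and z of buffer_t in the frame of red_tray between 0.001 and 0.007 m and angle between buffer_t's own z axis and vertical below 0.1 rad and linear speed of buffer_t below 0.02 m/s and value of joint cap_t between 2.25e-05 and 0.0003 m)) and ((x of buffer_k in the frame of blue_tray between -0.05 and 0.05 m and y of buffer_k in the frame of blue_tray between -0.05 and 0.05 m and z of buffer_k in the frame of blue_tray between 0.001 and 0.007 m and angle between buffer_k's own z axis and vertical below 0.1 rad and linear speed of buffer_k below 0.02 m/s and value of joint cap_k between -0.0003 and 8e-06 m) or (x of buffer_m in the frame of blue_tray between -0.05 and 0.05 m and y of buffer_m in the frame of blue_tray between -0.05 and 0.05 m and z of buffer_m in the frame of blue_tray between 0.001 and 0.007 m and angle between buffer_m's own z axis and vertical below 0.1 rad and linear speed of buffer_m below 0.02 m/s and value of joint cap_m between -0.0003 and 8e-06 m) or (x of buffer_t in the frame of blue_tray between -0.05 and 0.05 m and y of buffer_t in the frame of blue_tray between -0.05 and 0.05 m and z of buffer_t in the frame of blue_tray between 0.001 and 0.007 m and angle between buffer_t's own z axis and vertical below 0.1 rad and linear speed of buffer_t below 0.02 m/s and value of joint cap_t between -0.0003 and 8e-06 m)) and ((x of buffer_k in the frame of test_plate between -0.055 and 0.055 m and y of buffer_k in the frame of test_plate between -0.125 and 0.125 m and z of buffer_k in the frame of test_plate between 0.005 and 0.011 m and angle between buffer_k's own z axis and vertical below 0.1 rad and linear speed of buffer_k below 0.02 m/s and value of joint cap_k between 8e-06 and 2.25e-05 m) or (x of buffer_m in the frame of test_plate between -0.055 and 0.055 m and y of buffer_m in the frame of test_plate between -0.125 and 0.125 m and z of buffer_m in the frame of test_plate between 0.005 and 0.011 m and angle between buffer_m's own z axis and vertical below 0.1 rad and linear speed of buffer_m below 0.02 m/s and value of joint cap_m between 8e-06 and 2.25e-05 m) or (x of buffer_t in the frame of test_plate between -0.055 and 0.055 m and y of buffer_t in the frame of test_plate between -0.125 and 0.125 m and z of buffer_t in the frame of test_plate between 0.005 and 0.011 m and angle between buffer_t's own z axis and vertical below 0.1 rad and linear speed of buffer_t below 0.02 m/s and value of joint cap_t between 8e-06 and 2.25e-05 m))); the robot touches nothing.
It fails at once if a buffer tips over (more than 0.8 rad) (angle between any of buffer_k, buffer_m, buffer_t's own z axis and vertical above 0.8 rad).
It fails at once if a buffer is pressed on the plate with more than 45 N (not gently) (contact force between any of buffer_k, buffer_m, buffer_t and test_plate above 45 N).
It fails at once if the screwdriver, marker or clear box is moved more than 30 mm (distance of any of red_screwdriver, marker, ferrule_box from where it was at the start of the episode above 0.03 m).
It also fails if it takes over 61 s, if anything falls off the work surface, if the arm or the gripper's body presses on something with over 40 N, if the wrist force passes 120 N, or if a joint passes its speed limit or range.

## Working session

There is one attempt and no reset: what is moved stays moved. The work goes in short steps, Python scripts to look and compute and a shell command to move; the robot and the scene stay as the last step left them, time stands still between calls to the robot, and variables do not carry over. Pictures are saved under pics/ and viewed, at most 10 in all, crops included, and the job is handed in when it is done.

```bash
ls; mkdir -p pics; python3 - <<'E'
from rig import arm, optics, readout
import cv2,numpy as np
s=readout.state();print(s['tcp_pos'],np.round(s['tcp_rot'],3),s['time'],arm.grip_depth,s['wrist_force'])
ims=[]
for n in("scene","top"):
    im=optics.snapshot(n);cv2.imwrite(f"pics/{n}0.png",im[:,:,::-1]);c=optics.get_calibration(n);print(n,c)
E
```

```text
jog.py
pics
rig.py
[0.18923271 0.59510969 0.23049719] [[-0.953  0.303 -0.   ]
 [ 0.303  0.953 -0.002]
 [-0.    -0.002 -1.   ]] 0.0 0.0187 [-1.02926929  0.31960218  0.83142953]
scene {'fov_y': 55.93590335528738, 'cx': 254.84523720171916, 'cy': 196.46949398545584, 'origin': array([ 0.13766954, -0.33188397,  0.69450999]), 'attitude': array([[ 0.69789601, -0.52573597,  0.48635672],
       [-0.71619791, -0.51105745,  0.47526922],
       [-0.0013099 , -0.68001616, -0.73319595]])}
top {'fov_y': 57.484015506403814, 'cx': 252.5613673512418, 'cy': 192.47649539706677, 'origin': array([0.40801032, 0.0580653 , 0.99538154]), 'attitude': array([[-0.0149391 , -0.98739885,  0.15754471],
       [-0.99987891,  0.01543901,  0.00194973],
       [-0.00435749, -0.15749651, -0.98750993]])}
```

View pics/top0.png

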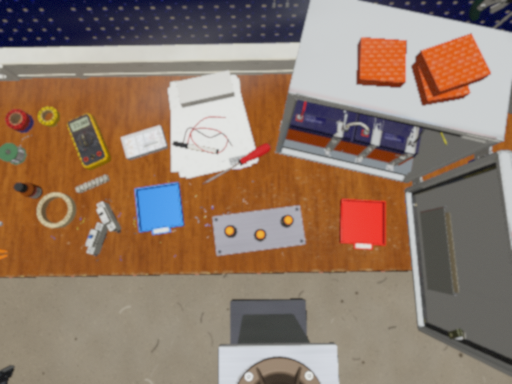

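View pics/scene0.png

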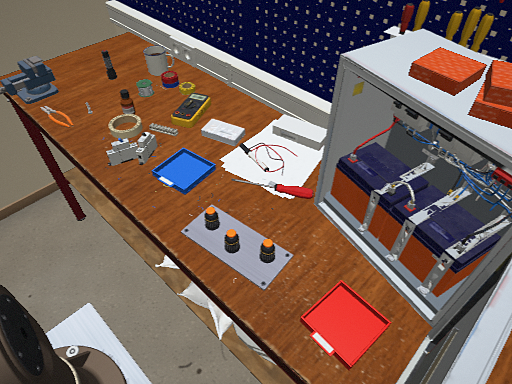

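The top view shows orange caps at about (230,231), (260,235) and (288,220), the red tray at (362,221), the blue tray at (159,207), and the cabinet behind the red tray. The scene view shows the same caps at (211,211), (232,234) and (268,243). Next I triangulate them.

```bash
cat > h.py <<'E'
import cv2,numpy as np
from rig import arm, optics, readout
def ray(c,px):
    f=192/np.tan(np.radians(c['fov_y']/2))
    d=c['attitude']@np.array([(px[0]-c['cx'])/f,(px[1]-c['cy'])/f,1.])
    return np.array(c['origin']),d/np.linalg.norm(d)
def plane(c,px,z):
    o,d=ray(c,px);return o+d*(z-o[2])/d[2]
def tri(c1,p1,c2,p2):
    o1,d1=ray(c1,p1);o2,d2=ray(c2,p2)
    t=np.linalg.lstsq(np.c_[d1,-d2],o2-o1,rcond=None)[0]
    a,b=o1+t[0]*d1,o2+t[1]*d2
    return (a+b)/2,np.linalg.norm(a-b)
def blobs(im,h,box,amin=20,s=150,v=120):
    hsv=cv2.cvtColor(im,cv2.COLOR_RGB2HSV)
    m=cv2.inRange(hsv,(h[0],s,v),(h[1],255,255))
    k=np.zeros_like(m);k[box[1]:box[3],box[0]:box[2]]=255
    n,l,st,ce=cv2.connectedComponentsWithStats(m&k)
    return [(ce[i],st[i],cv2.minAreaRect(np.argwhere(l==i)[:,::-1].astype(np.float32))) for i in range(1,n) if st[i][4]>=amin]
E
python3 - <<'E'
from h import *
T=cv2.imread('pics/top0.png')[:,:,::-1];S=cv2.imread('pics/scene0.png')[:,:,::-1]
ct,cs=optics.get_calibration('top'),optics.get_calibration('scene')
bt=sorted(blobs(T,(8,22),(210,205,310,260)),key=lambda b:b[0][0]);bs=sorted(blobs(S,(8,22),(180,195,300,260)),key=lambda b:b[0][0])
for b in bt:print('t',b[0],b[1][4])
for b in bs:print('s',b[0],b[1][4])
for a,b in zip(bt,bs):
    p,e=tri(ct,a[0],cs,b[0]);print('cap',p.round(4),e.round(4),'top@.063',plane(ct,a[0],.063).round(4))
for n,h,bxt,bxs in(('red',(0,6),(330,190,400,255),(290,270,400,375)),('blue',(100,115),(125,170,195,240),(140,140,225,200))):
    t=max(blobs(T,h,bxt),key=lambda b:b[1][4]);s=max(blobs(S,h,bxs),key=lambda b:b[1][4])
    p,e=tri(ct,t[2][0],cs,s[2][0]);print(n,t[0],t[1],t[2],'tri',p.round(4),e.round(4),'z0',plane(ct,t[2][0],.012).round(4),
     [plane(ct,q,.02).round(3)[:2].tolist() for q in cv2.boxPoints(t[2])])
E
```

```text
t [229.33333333 230.43859649] 57
t [237.2960373 208.4009324] 429
t [260.         234.12307692] 65
t [272.55887231 247.02404643] 1206
t [287.6        219.93333333] 60
s [192.60159363 250.36055777] 502
s [230.9516129  232.82258065] 62
s [252.22128998 215.28474043] 3814
cap [ 0.4369  0.1482 -0.0945] 0.0609 top@.063 [0.4558 0.123  0.063 ]
cap [ 0.52    0.1145 -0.0754] 0.0239 top@.063 [0.5142 0.1014 0.063 ]
cap [0.4611 0.0262 0.1151] 0.0493 top@.063 [0.4449 0.0419 0.063 ]
red [362.52118227 221.61576355] [ 340  199   46   51 2030] ((362.5, 224.0), (49.99999237060547, 44.99999237060547), 90.0) tri [ 0.4705 -0.2464  0.0112] 0.0008 z0 [ 0.4707 -0.2465  0.012 ] [[0.541, -0.185], [0.539, -0.312], [0.401, -0.301], [0.403, -0.178]]
blue [158.84658455 206.68980963] [ 136  184   47   47 1786] ((158.6846160888672, 206.97694396972656), (42.79198455810547, 43.536190032958984), 82.87498474121094) tri [0.5263 0.3251 0.0172] 0.0014 z0 [0.5275 0.3262 0.012 ] [[0.58, 0.394], [0.594, 0.272], [0.474, 0.255], [0.46, 0.375]]
```

```bash
python3 - <<'E'
from h import *
T=cv2.imread('pics/top0.png')[:,:,::-1];S=cv2.imread('pics/scene0.png')[:,:,::-1]
ct,cs=optics.get_calibration('top'),optics.get_calibration('scene')
a=dict(amin=15,s=190,v=200)
bt=sorted(blobs(T,(8,22),(215,210,305,250),**a),key=lambda b:b[0][0]);bs=sorted(blobs(S,(5,22),(195,200,285,260),**a),key=lambda b:b[0][0])
for b in bt+bs:print(b[0].round(1),b[1][4])
for u,b in zip(bt,bs):
    p,e=tri(ct,u[0],cs,b[0]);print('cap',p.round(4),e.round(4),'top@.06',plane(ct,u[0],.06).round(4))
hsv=cv2.cvtColor(T,cv2.COLOR_RGB2HSV);m=((hsv[:,:,1]<90)&(hsv[:,:,2]>80)).astype(np.uint8);k=np.zeros_like(m);k[200:262,205:312]=1
m=cv2.morphologyEx(m&k,cv2.MORPH_OPEN,np.ones((3,3)));ys,xs=np.nonzero(m)
r=cv2.minAreaRect(np.c_[xs,ys].astype(np.float32));print('plate',plane(ct,r[0],.008).round(3),r,[plane(ct,q,.008).round(3)[:2].tolist() for q in cv2.boxPoints(r)])
E
```

```text
[229. 230.] 21
[261.4 235. ] 17
[287.9 219.4] 36
[210.1 210.1] 45
[230.8 232.8] 53
[267.5 242.5] 60
cap [0.4567 0.1243 0.0586] 0.0009 top@.06 [0.457 0.124 0.06 ]
cap [0.4422 0.0386 0.0648] 0.0006 top@.06 [0.4426 0.0383 0.06  ]
cap [ 0.4827 -0.0331  0.0581] 0.0011 top@.06 [ 0.483  -0.0333  0.06  ]
plate [0.47  0.046 0.008] ((257.945068359375, 226.00611877441406), (50.135921478271484, 90.8851547241211), 83.6598129272461) [[0.528, 0.181], [0.553, -0.076], [0.412, -0.086], [0.389, 0.165]]
```

Units first: shifts go in shares of 50 mm and turns go in shares of 90 degrees. So -0.036 m is -0.72, -0.033 m is -0.66.

```bash
echo '[-0.72,-0.66,0,0,-0.72,-0.66,0,0,-0.72,-0.66,0,0,-0.72,-0.66,0,0,-0.72,-0.66,0,0]' | python3 jog.py 0
echo '[-0.72,-0.66,0,0,-0.72,-0.66,0,0,-0.72,-0.66,0,0,-0.72,-0.66,0,0,-0.72,-0.66,0,0]' | python3 jog.py
echo '[0,0,0.4,0.0933,0,0,0.4,0.0933,0,0,0.4,0.0933,0,0,0.4,0.0933,0,0,0,0.0933]' | python3 jog.py
echo '[0,0,0,0.0933,0,0,0,0.0933,0,0,0,0.0889,0,0,0,0]' | python3 jog.py
cat > d.py <<'E'
from h import *
import sys
s=readout.state();t=np.array(eval(sys.argv[1]));R=s['tcp_rot'];d=R.T@(t-s['tcp_pos'])
print('t',s['time'],'pos',s['tcp_pos'].round(4),'tool delta',d.round(4),'yyaw',np.degrees(np.arctan2(R[1,1],R[0,1])).round(1),'zax',R[:,2].round(3),'F',s['wrist_force'].round(2),'q7',s['q'][6])
E
python3 d.py '[.456,.1235,.08]'
```

```text
time: 0.6
tcp_pos: [0.3115, 0.3818, 0.2311]
tcp_rot: [[-0.953, 0.303, -0.0], [0.303, 0.953, -0.0], [0.0, -0.0, -1.0]]
wrist_force: [1.3, -0.4, 0.6]
opening: 0.0125
grip_force: 0.0
time: 1.1
tcp_pos: [0.4329, 0.1701, 0.2313]
tcp_rot: [[-0.953, 0.303, 0.0], [0.303, 0.953, 0.0], [0.0, 0.0, -1.0]]
wrist_force: [1.6, 0.6, -0.6]
opening: 0.0
grip_force: 0.0
time: 1.6
tcp_pos: [0.4308, 0.1712, 0.1489]
tcp_rot: [[-0.5, 0.866, -0.004], [0.866, 0.5, -0.002], [-0.0, -0.004, -1.0]]
wrist_force: [0.1, 0.2, 0.9]
opening: 0.0001
grip_force: 0.0
time: 2.0
tcp_pos: [0.4322, 0.172, 0.1511]
tcp_rot: [[-0.095, 0.995, -0.0], [0.995, 0.095, -0.001], [-0.0, -0.001, -1.0]]
wrist_force: [0.5, 0.6, 1.0]
opening: 0.0001
grip_force: 0.0
t 2.0 pos [0.4322 0.172  0.1511] tool delta [-0.0505  0.0191  0.0711] yyaw 5.4 zax [-0.    -0.001 -1.   ] F [0.52 0.57 1.  ] q7 -12.037239835381323
```

Converted, -0.025 m is -0.5, 0.0095 m is 0.19.

```bash
echo '[-0.5,0.19,0,0,-0.5,0.19,0,0,0,0,0,0]' | python3 jog.py
python3 - <<'E'
from h import *
c=optics.get_calibration('wrist');im=optics.snapshot('wrist');cv2.imwrite('pics/w1.png',im[:,:,::-1]);print(c)
a=dict(amin=60,s=190,v=150)
for b in blobs(im,(5,20),(0,0,512,384),**a):print(b[0].round(1),b[1],plane(c,b[0],.063).round(4))
E
```

```text
time: 2.3
tcp_pos: [0.4575, 0.1209, 0.1515]
tcp_rot: [[-0.097, 0.995, 0.001], [0.995, 0.097, -0.001], [-0.001, 0.001, -1.0]]
wrist_force: [0.2, 0.4, 0.4]
opening: -0.0001
grip_force: 0.0
{'fov_y': 63.54242484406821, 'cx': 259.79733827613444, 'cy': 193.3089423684638, 'origin': array([0.44987554, 0.19774638, 0.29534185]), 'attitude': array([[ 9.95260364e-01,  9.26544459e-02,  2.95289840e-02],
       [ 9.72461154e-02, -9.48214463e-01, -3.02378115e-01],
       [-1.68670054e-05,  3.03816532e-01, -9.52730557e-01]])}
[273.4   3.6] [262   0  22   7  65] [0.4533 0.2553 0.063 ]
[474.9  10.3] [461   6  27   9 189] [0.5864 0.2644 0.063 ]
[455.4  24. ] [432  18  50  18 235] [0.5759 0.2552 0.063 ]
[267.8  37.2] [253  24  31  24 396] [0.4517 0.2351 0.063 ]
[314.9  35.8] [286  25  63  24 531] [0.4833 0.239  0.063 ]
[362.3  40.9] [353  33  20  15 205] [0.5159 0.239  0.063 ]
[417.8  43.4] [376  35  77  18 725] [0.5538 0.2412 0.063 ]
[223.7  42.8] [211  40  23   7  71] [0.4222 0.2287 0.063 ]
[404.   60.6] [397  57  18   8  80] [0.547  0.2297 0.063 ]
[367.   76.9] [325  58  76  38 890] [0.5237 0.2167 0.
[... 426 characters left out ...]
122.7] [350 116  71  13 333] [0.5462 0.1873 0.063 ]
[441.4 135.2] [436 129  10  13  85] [0.5868 0.1822 0.063 ]
[322.  144.7] [314 141  18   8  82] [0.4997 0.1666 0.063 ]
[406.5 157.4] [375 150  59  17 417] [0.5651 0.1633 0.063 ]
[259.8 192.8] [247 181  27  25 525] [0.457  0.1244 0.063 ]
[382.5 198.2] [363 194  35  10 116] [0.554  0.1294 0.063 ]
[422.  219.9] [410 217  24   8 124] [0.5899 0.1143 0.063 ]
[365.  270.5] [355 268  19   6  71] [0.5533 0.0638 0.063 ]
[501.4 271.3] [491 269  21   6  73] [0.6696 0.0744 0.063 ]
[384.7 281.1] [366 273  29  15 136] [0.5723 0.0552 0.063 ]
[492.3 287.6] [487 277  15  27 114] [0.667  0.0579 0.063 ]
[494.6 316. ] [468 311  44  14 207] [0.6788 0.0292 0.063 ]
```

View pics/w1.png

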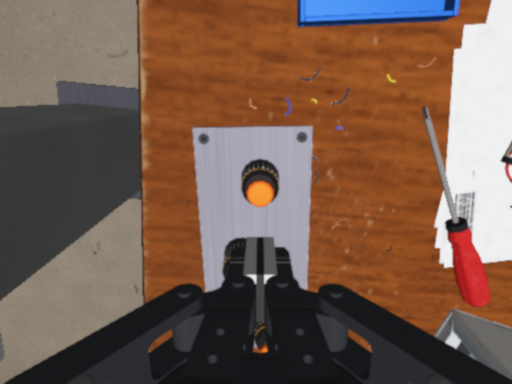

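The wrist view shows the first cap at (260,193), which gives (0.457, 0.124) and agrees with the other views. Next I press it.

Converted, 0.04 m is 0.8, 0.0035 m is 0.07.

```bash
echo '[0.07,0,0.8,0,0,0,0.7,0,0,0,0.22,0,0,0,0,0,0,0,0,0]' | python3 jog.py; echo '[0,0,0.04,0,0,0,0.04,0,0,0,0.02,0,0,0,0,0,0,0,0,0]' | python3 jog.py|egrep 'tcp_pos|force'; echo '[0,0,0.02,0,0,0,0.02,0,0,0,0,0,0,0,0,0,0,0,0,0]' | python3 jog.py|egrep 'tcp_pos|force'
```

```text
time: 2.85
tcp_pos: [0.4563, 0.1279, 0.0662]
tcp_rot: [[-0.098, 0.995, 0.001], [0.995, 0.098, 0.0], [0.0, 0.001, -1.0]]
wrist_force: [0.6, 0.1, 0.5]
opening: -0.0001
grip_force: 0.0
tcp_pos: [0.4561, 0.1278, 0.0605]
wrist_force: [1.1, 0.7, -0.1]
grip_force: 0.3
tcp_pos: [0.4559, 0.1277, 0.0583]
wrist_force: [0.9, 0.6, 0.3]
grip_force: 0.6
```

```bash
for i in 1; do echo '[0,0,0.03,0,0,0,0.02,0,0,0,0,0]' | python3 jog.py|egrep 'tcp_pos|force'; echo '[0,0,0,0]' | python3 jog.py|egrep 'wrist_f';echo '[0,0,0,0]' | python3 jog.py|egrep 'wrist_f';echo '[0,0,0,0]' | python3 jog.py|egrep 'wrist_f'; done
python3 - <<'E'
from h import *
im=optics.snapshot('scene');cv2.imwrite('pics/s1.png',cv2.resize(im[150:300,150:350,::-1],None,fx=4,fy=4))
E
```

```text
tcp_pos: [0.4559, 0.1276, 0.0557]
wrist_force: [1.4, 0.3, 1.9]
grip_force: 0.9
wrist_force: [1.7, 1.1, 1.3]
wrist_force: [0.3, 0.8, 1.2]
wrist_force: [0.5, 1.0, 2.5]
```

View pics/s1.png

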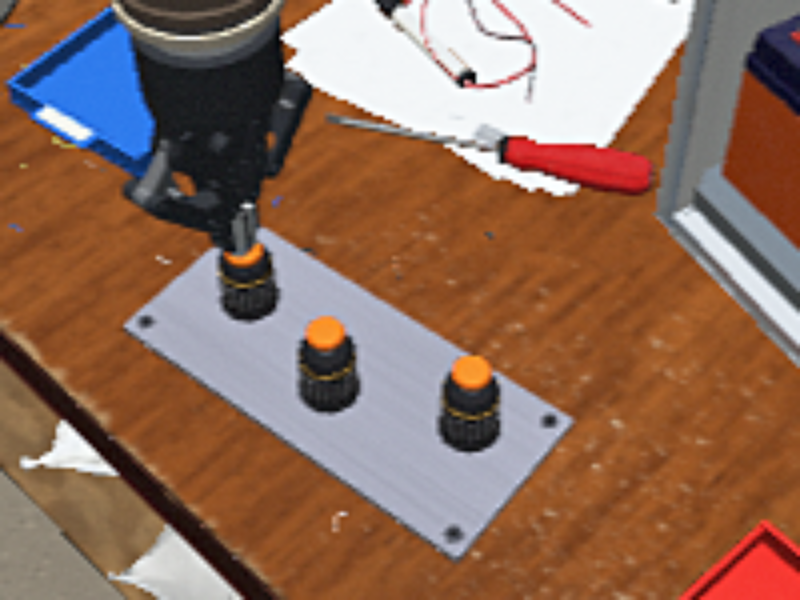

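The tip sits on the left cap and has pushed it in about 7 mm. The force is about 1.7 N, so this looks like the soft one. Next is the middle buffer.

Converted, -0.0425 m is -0.85, -0.035 m is -0.7.

```bash
echo '[0,0,-0.7,0,-0.85,-0.2,0,0,-0.85,-0.2,0,0,0,0,0,0]' | python3 jog.py
python3 - <<'E'
from h import *
c=optics.get_calibration('wrist');im=optics.snapshot('wrist');cv2.imwrite('pics/w2.png',im[:,:,::-1])
for b in blobs(im,(5,20),(200,100,340,384),amin=150,s=190,v=150):print(b[0].round(1),b[1],plane(c,b[0],.063).round(4))
E
python3 d.py '[.4445,.041,.057]'
```

```text
time: 4.9
tcp_pos: [0.4424, 0.0356, 0.0909]
tcp_rot: [[-0.09, 0.996, -0.001], [0.996, 0.09, -0.002], [-0.002, -0.002, -1.0]]
wrist_force: [-0.2, 0.8, -0.2]
opening: 0.0001
grip_force: 0.0
[266.1 211.1] [249 202  36  25 212] [0.445  0.0473 0.063 ]
t 4.95 pos [0.4431 0.0383 0.0908] tool delta [0.0026 0.0017 0.0338] yyaw 5.3 zax [-0.001 -0.001 -1.   ] F [-0.77  0.51 -0.37] q7 8.997227162267043
```

Converted, 0.025 m is 0.5, 0.003 m is 0.06.

```bash
echo '[0.05,0.04,0.5,0,0,0,0.06,0,0,0,0.04,0,0,0,0.04,0,0,0,0,0]' | python3 jog.py|egrep 'tcp_pos|wrist_f'; for k in 1; do echo '[0,0,0.02,0,0,0,0.02,0,0,0,0,0]' | python3 jog.py|egrep 'tcp_pos|wrist_f'; echo '[0,0,0,0]' | python3 jog.py|egrep 'wrist_f';echo '[0,0,0,0]' | python3 jog.py|egrep 'wrist_f'; done
```

```text
tcp_pos: [0.4458, 0.0442, 0.0591]
wrist_force: [-1.2, 2.0, 3.1]
tcp_pos: [0.446, 0.044, 0.057]
wrist_force: [-1.7, 2.2, 4.5]
wrist_force: [-2.3, 1.1, 4.8]
wrist_force: [-1.0, 1.5, 4.5]
```

The reading is 4.6 N at 6 mm, so this is the medium one. Next is the right buffer.

Converted, -0.04 m is -0.8, -0.035 m is -0.7.

```bash
echo '[0,0,-0.7,0,-0.8,0.28,0,0,-0.8,0.28,0,0,0,0,0,0,0,0,0,0]' | python3 jog.py|egrep 'tcp_pos|wrist_f'; python3 d.py '[.482,-.0325,.059]'
```

```text
tcp_pos: [0.4815, -0.0346, 0.0916]
wrist_force: [-0.2, 0.5, 0.5]
t 6.45 pos [ 0.4815 -0.0346  0.0916] tool delta [0.0021 0.0007 0.0326] yyaw 5.4 zax [-0.    -0.001 -1.   ] F [-0.23  0.54  0.46] q7 19.556665983368525
```

Converted, 0.025 m is 0.5, 0.003 m is 0.06.

```bash
echo '[0.02,0,0.5,0,0,0,0.06,0,0,0,0.03,0,0,0,0,0,0,0,0,0]' | python3 jog.py|egrep 'tcp_pos|wrist_f'; echo '[0,0,0.02,0,0,0,0.02,0,0,0,0,0]' | python3 jog.py|egrep 'tcp_pos|wrist_f'; echo '[0,0,0,0]' | python3 jog.py|egrep 'wrist_f'
```

```text
tcp_pos: [0.4814, -0.0318, 0.0628]
wrist_force: [-1.3, 0.3, 1.6]
tcp_pos: [0.4814, -0.0319, 0.0605]
wrist_force: [-2.2, 2.0, 5.6]
wrist_force: [-2.5, 0.9, 5.4]
```

The reading is 5.5 N at 2.5 mm, so this is the stiff one. Next I grip it.

Converted, -0.045 m is -0.9.

```bash
echo '[0,0,-0.9,0,0,0,0,0,0,0,0,0,0,0,0,0,0,0,0,0]' | python3 jog.py .062; echo '[0,0,0.8,0,0,0,0.6,0,0,0,0.3,0,0,0,0.16,0,0,0,0,0]' | python3 jog.py
```

```text
time: 7.85
tcp_pos: [0.4808, -0.0322, 0.1046]
tcp_rot: [[-0.097, 0.995, -0.001], [0.995, 0.097, -0.0], [-0.0, -0.001, -1.0]]
wrist_force: [-0.6, -0.1, -0.4]
opening: 0.0618
grip_force: 0.0
time: 8.35
tcp_pos: [0.4806, -0.0324, 0.0112]
tcp_rot: [[-0.097, 0.995, -0.002], [0.995, 0.097, -0.0], [-0.0, -0.002, -1.0]]
wrist_force: [0.3, -0.2, -0.7]
opening: 0.0624
grip_force: 0.0
```

Converted, -0.04 m is -0.8, -0.03 m is -0.6.

```bash
echo '[0,0,0,0,0,0,0,0,0,0,0,0,0,0,0,0,0,0,0,0]' | python3 jog.py 0.02; echo '[0,0,-0.2,0,0,0,-0.6,0,0,0,-0.8,0,0,0,0,0]' | python3 jog.py; python3 d.py '[.527,.325,.10]'
```

```text
time: 8.85
tcp_pos: [0.4823, -0.0322, 0.0133]
tcp_rot: [[-0.097, 0.995, 0.002], [0.995, 0.097, 0.0], [0.0, 0.002, -1.0]]
wrist_force: [-0.7, -0.8, 7.2]
opening: 0.0301
grip_force: 59.2
time: 9.25
tcp_pos: [0.4841, -0.0324, 0.0969]
tcp_rot: [[-0.096, 0.995, 0.007], [0.995, 0.096, 0.001], [0.0, 0.007, -1.0]]
wrist_force: [0.7, 0.6, -0.1]
opening: 0.0306
grip_force: 59.3
t 9.25 pos [ 0.4841 -0.0324  0.0969] tool delta [ 0.3516  0.0772 -0.0025] yyaw 5.5 zax [ 0.007  0.001 -1.   ] F [ 0.69  0.58 -0.1 ] q7 19.91826713557668
```

Converted, 0.04 m is 0.8, 0.02 m is 0.4.

```bash
echo '[0.4,0.08,0,0,0.8,0.18,0,0,0.8,0.18,0,0,0.8,0.18,0,0,0.8,0.18,0,0]' | python3 jog.py|egrep 'tcp_pos|grip'; echo '[0.8,0.18,0,0,0.8,0.18,0,0,0.8,0.18,0,0,0.6,0.12,0,0,0.3,0.08,0,0]' | python3 jog.py|egrep 'tcp_pos|grip'; echo '[0,0,0,0,0,0,0,0]' | python3 jog.py; python3 d.py '[.527,.325,.012]'
python3 - <<'E'
from h import *
c=optics.get_calibration('wrist');im=optics.snapshot('wrist');cv2.imwrite('pics/w3.png',im[:,:,::-1])
for b in blobs(im,(100,115),(0,0,512,384),amin=500):print(b[0],b[1],[plane(c,p,.02).round(3)[:2] for p in cv2.boxPoints(b[2])])
E
```

```text
tcp_pos: [0.5035, 0.1526, 0.0927]
grip_force: 59.2
tcp_pos: [0.5237, 0.3224, 0.0923]
grip_force: 59.2
time: 10.45
tcp_pos: [0.5246, 0.3169, 0.0923]
tcp_rot: [[-0.096, 0.995, -0.0], [0.995, 0.096, -0.001], [-0.001, -0.0, -1.0]]
wrist_force: [0.5, -0.5, -0.7]
opening: 0.0304
grip_force: 59.2
t 10.45 pos [0.5246 0.3169 0.0923] tool delta [0.0079 0.0032 0.0802] yyaw 5.5 zax [-0.    -0.001 -1.   ] F [ 0.53 -0.53 -0.73] q7 -13.747429675876065
[266.8502645  172.19138348] [  162   103   195   165 22306] [array([0.452, 0.381]), array([0.582, 0.395]), array([0.606, 0.273]), array([0.453, 0.257])]
```

View pics/w3.png

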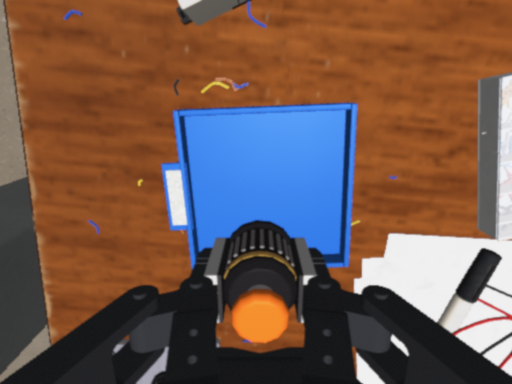

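The wrist view shows the blue tray's far corners at (174,110) and (356,103), with the buffer upright in the grip at about (262,290). Next I lower it.

Converted, 0.035 m is 0.7, 0.012 m is 0.24.

```bash
echo '[0.14,0.06,0.7,0,0,0,0.6,0,0,0,0.24,0,0,0,0,0,0,0,0,0]' | python3 jog.py; echo '[0,0,0.04,0,0,0,0.04,0,0,0,0,0,0,0,0,0]' | python3 jog.py; python3 d.py '[.527,.325,.009]'
```

```text
time: 11.0
tcp_pos: [0.5278, 0.325, 0.0163]
tcp_rot: [[-0.095, 0.995, 0.001], [0.995, 0.095, 0.0], [-0.0, 0.001, -1.0]]
wrist_force: [0.5, 0.2, -0.3]
opening: 0.0302
grip_force: 59.2
time: 11.4
tcp_pos: [0.5271, 0.3261, 0.0117]
tcp_rot: [[-0.097, 0.995, 0.0], [0.995, 0.097, 0.0], [0.0, 0.0, -1.0]]
wrist_force: [1.0, 0.2, -1.0]
opening: 0.0306
grip_force: 59.2
t 11.4 pos [0.5271 0.3261 0.0117] tool delta [-0.0011 -0.0002  0.0027] yyaw 5.6 zax [ 0.  0. -1.] F [ 0.99  0.15 -0.98] q7 -11.478830253052502
```

Converted, 0.0015 m is 0.03.

```bash
echo '[0,0,0.03,0,0,0,0,0,0,0,0,0]' | python3 jog.py|egrep 'tcp_pos|wrist_f'; echo '[0,0,0.02,0,0,0,0,0,0,0,0,0]' | python3 jog.py|egrep 'tcp_pos|wrist_f'
```

```text
tcp_pos: [0.5269, 0.3259, 0.0098]
wrist_force: [-0.4, -0.4, -1.8]
tcp_pos: [0.527, 0.326, 0.0094]
wrist_force: [-2.0, -1.3, 6.8]
```

It has touched down on the tray floor at TCP z 9.4 mm, so I release and go to the soft buffer.

Converted, -0.04 m is -0.8, -0.03 m is -0.6.

```bash
echo '[0,0,0,0,0,0,0,0,0,0,0,0,0,0,0,0]' | python3 jog.py .062; echo '[0,0,-0.6,0,0,0,-0.8,0,0,0,-0.6,0,0,0,0,0,0,0,0,0]' | python3 jog.py; python3 d.py '[.457,.1245,.105]'
```

```text
time: 12.4
tcp_pos: [0.527, 0.326, 0.0087]
tcp_rot: [[-0.097, 0.995, 0.0], [0.995, 0.097, -0.0], [-0.0, 0.0, -1.0]]
wrist_force: [1.3, 0.1, -0.6]
opening: 0.062
grip_force: 0.0
time: 12.9
tcp_pos: [0.5272, 0.3263, 0.1093]
tcp_rot: [[-0.097, 0.995, 0.001], [0.995, 0.097, 0.001], [0.001, 0.001, -1.0]]
wrist_force: [-0.0, -0.5, -0.6]
opening: 0.062
grip_force: 0.0
t 12.9 pos [0.5272 0.3263 0.1093] tool delta [-0.194  -0.0894  0.004 ] yyaw 5.6 zax [ 0.001  0.001 -1.   ] F [-0.01 -0.46 -0.58] q7 -14.670345945819522
```

Converted, -0.039 m is -0.78, -0.038 m is -0.76.

```bash
echo '[-0.78,-0.36,0,0,-0.78,-0.36,0,0,-0.78,-0.36,0,0,-0.78,-0.36,0,0,-0.76,-0.35,0,0]' | python3 jog.py|egrep tcp_pos; echo '[0,0,0,0,0,0,0,0,0,0,0,0]' | python3 jog.py|egrep tcp_pos
python3 - <<'E'
from h import *
im=optics.snapshot('top');ct=optics.get_calibration('top')
cv2.imwrite('pics/t2.png',cv2.resize(im[150:270,110:310,::-1],None,fx=4,fy=4))
E
python3 d.py '[.457,.1245,.0115]'
```

```text
tcp_pos: [0.4549, 0.1223, 0.1076]
tcp_pos: [0.4567, 0.1251, 0.1083]
t 13.75 pos [0.4569 0.1253 0.1083] tool delta [-0.0008  0.0001  0.0968] yyaw 5.7 zax [-0. -0. -1.] F [-0.54  1.29 -0.14] q7 -0.28982079024089263
```

View pics/t2.png

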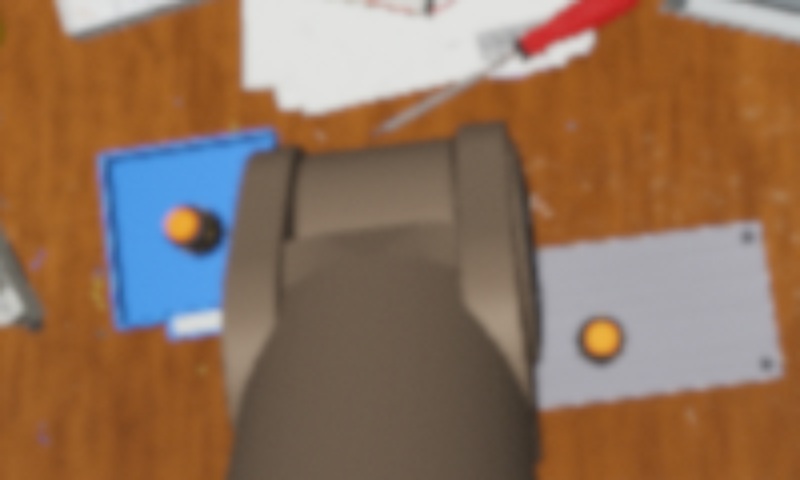

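The crop shows the stiff buffer upright in the blue tray at (185,225) and the medium one on the plate at (600,340). Next I grasp the soft one.

Converted, 0.04 m is 0.8, 0.03 m is 0.6.

```bash
echo '[0,0,0.8,0,0,0,0.6,0,0,0,0.36,0,0,0,0.16,0,0,0,0,0]' | python3 jog.py; echo '[0,0,0,0,0,0,0,0,0,0,0,0,0,0,0,0,0,0,0,0]' | python3 jog.py 0.02; echo '[0,0,-0.4,0,0,0,-0.8,0,0,0,-0.8,0,0,0,-0.4,0,0,0,0,0]' | python3 jog.py; python3 d.py '[.475,-.243,.12]'
python3 - <<'E'
from h import *
T=cv2.imread('pics/top0.png')[:,:,::-1];ct=optics.get_calibration('top')
for p in((405,178),(280,152),(408,190),(420,325)):print(p,plane(ct,p,0).round(3))
# red tray floor+rim rect without the lip
hsv=cv2.cvtColor(T,cv2.COLOR_RGB2HSV);m=cv2.inRange(hsv,(0,150,120),(6,255,255));m|=cv2.inRange(hsv,(174,150,120),(180,255,255))
k=np.zeros_like(m);k[190:243,330:400]=255
r=cv2.minAreaRect(np.argwhere(cv2.morphologyEx(m&k,cv2.MORPH_OPEN,np.ones((7,25),np.uint8)))[:,::-1].astype(np.float32));print(r,plane(ct,r[0],.015))
E
```

```text
time: 14.25
tcp_pos: [0.4564, 0.1246, 0.0119]
tcp_rot: [[-0.098, 0.995, -0.002], [0.995, 0.098, -0.001], [-0.001, -0.002, -1.0]]
wrist_force: [-0.8, -0.1, 0.1]
opening: 0.062
grip_force: 0.0
time: 14.75
tcp_pos: [0.4574, 0.1246, 0.014]
tcp_rot: [[-0.097, 0.995, 0.002], [0.995, 0.097, 0.001], [0.001, 0.002, -1.0]]
wrist_force: [-0.7, -0.6, 5.6]
opening: 0.0305
grip_force: 58.5
time: 15.25
tcp_pos: [0.4586, 0.1249, 0.1361]
tcp_rot: [[-0.097, 0.995, 0.006], [0.995, 0.097, 0.003], [0.003, 0.006, -1.0]]
wrist_force: [-0.4, 0.1, -2.3]
opening: 0.0303
grip_force: 59.6
t 15.25 pos [0.4586 0.1249 0.1361] tool delta [-0.3678 -0.0195  0.0149] yyaw 5.6 zax [ 0.006  0.003 -1.   ] F [-0.36  0.08 -2.31] q7 -1.524541428041631
(405, 178) [ 0.602 -0.382  0.   ]
(280, 152) [ 0.686 -0.022  0.   ]
(408, 190) [ 0.567 -0.387  0.   ]
(420, 325) [ 0.196 -0.388  0.   ]
((362.5, 221.0), (42.0, 45.0), 90.0) [ 0.47887286 -0.24610517  0.015     ]
```

Converted, -0.04 m is -0.8, -0.02 m is -0.4.

```bash
echo '[-0.4,-0.02,0,0,-0.8,-0.05,0,0,-0.8,-0.05,0,0,-0.8,-0.05,0,0,-0.8,-0.05,0,0]' | python3 jog.py|egrep 'tcp_pos|grip'; echo '[-0.8,-0.05,0,0,-0.8,-0.05,0,0,-0.8,-0.05,0,0,-0.8,-0.05,0,0,-0.5,-0.02,0,0]' | python3 jog.py|egrep 'tcp_pos|grip'; echo '[0,0,0.4,0,0,0,0.4,0,0,0,0,0,0,0,0,0]' | python3 jog.py; python3 d.py '[.473,-.241,.016]'
```

```text
tcp_pos: [0.4625, -0.0573, 0.1323]
grip_force: 59.5
tcp_pos: [0.4692, -0.2444, 0.1323]
grip_force: 59.4
time: 16.65
tcp_pos: [0.4696, -0.241, 0.0925]
tcp_rot: [[-0.097, 0.995, -0.001], [0.995, 0.097, 0.0], [0.001, -0.001, -1.0]]
wrist_force: [-0.5, -0.9, -1.4]
opening: 0.0306
grip_force: 59.4
t 16.65 pos [ 0.4696 -0.241   0.0925] tool delta [-0.0004  0.0035  0.0765] yyaw 5.6 zax [-0.001  0.    -1.   ] F [-0.52 -0.9  -1.4 ] q7 47.35652151923794
```

Converted, 0.035 m is 0.7, 0.03 m is 0.6.

```bash
echo '[0,0.09,0.7,0,0,0,0.6,0,0,0,0.24,0,0,0,0,0,0,0,0,0]' | python3 jog.py|egrep 'tcp_pos|wrist_f'; echo '[0,0,0.04,0,0,0,0.04,0,0,0,0.02,0,0,0,0,0,0,0,0,0]' | python3 jog.py|egrep 'tcp_pos|wrist_f'
```

```text
tcp_pos: [0.4752, -0.2412, 0.0169]
wrist_force: [-0.6, 0.5, -1.9]
tcp_pos: [0.4747, -0.2408, 0.0109]
wrist_force: [0.4, -0.3, -1.4]
```

Converted, 0.001 m is 0.02.

```bash
echo '[0,0,0.02,0,0,0,0,0,0,0,0,0]' | python3 jog.py|egrep 'tcp_pos|wrist_f'; echo '[0,0,0.01,0,0,0,0,0,0,0,0,0]' | python3 jog.py|egrep 'tcp_pos|wrist_f'
```

```text
tcp_pos: [0.4748, -0.2409, 0.01]
wrist_force: [-1.4, 0.2, 3.4]
tcp_pos: [0.4748, -0.2408, 0.01]
wrist_force: [-2.1, 1.6, 13.0]
```

It has touched down, so I release, retreat and check.

Converted, -0.04 m is -0.8, -0.03 m is -0.6.

```bash
echo '[0,0,0,0,0,0,0,0,0,0,0,0,0,0,0,0]' | python3 jog.py .062|egrep 'opening|grip'; echo '[0,0,-0.6,0,0,0,-0.8,0,0,0,-0.8,0,0,0,-0.6,0,0,0,-0.6,0]' | python3 jog.py|egrep 'tcp_pos|wrist_f'; echo '[0.8,0,-0.4,0,0.8,0,0,0,0.8,0,0,0,0.8,0,0,0,0.8,0,0,0]' | python3 jog.py|egrep 'time|tcp_pos|wrist_f';echo '[0,0,0,0,0,0,0,0,0,0,0,0]' | python3 jog.py|egrep 'time|tcp_pos|wrist_f'
python3 - <<'E'
from h import *
im=optics.snapshot('scene');cv2.imwrite('pics/s3.png',im[:,:,::-1])
im=optics.snapshot('top');cv2.imwrite('pics/t3.png',im[:,:,::-1])
E
```

```text
opening: 0.0617
grip_force: 0.0
tcp_pos: [0.4745, -0.2408, 0.1808]
wrist_force: [0.6, 0.3, -0.6]
time: 19.65
tcp_pos: [0.4548, -0.0402, 0.1994]
wrist_force: [1.0, 0.2, 0.8]
time: 19.95
tcp_pos: [0.4553, -0.0428, 0.1994]
wrist_force: [0.9, -0.7, -0.2]
```

View pics/s3.png

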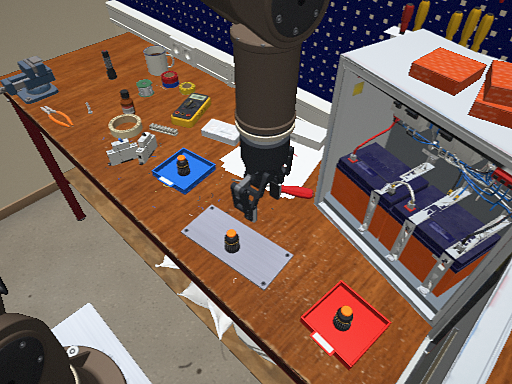

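View pics/t3.png

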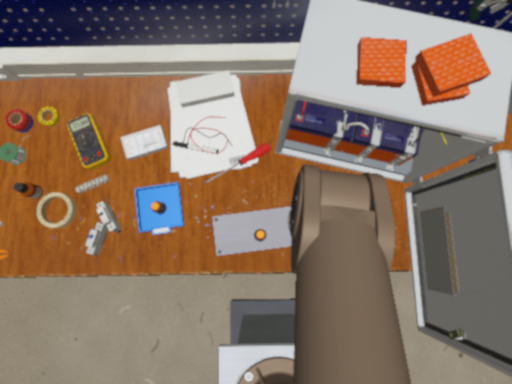

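All three stand upright: blue tray (183,165), plate (232,240) and red tray (343,318) in the scene view. The screwdriver, marker and box have not moved, and the arm is clear.

```bash
python3 -c "
from rig import arm, optics, readout
print(arm.hand_in())"
```

```text
the job is handed in; nothing more can be done
None
```

I put the softest buffer in the red tray and the stiffest in the blue tray, left the medium one on the plate, and handed the job in at about 20 s; the last pictures show all three upright, but the hand-in returned no verdict.

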